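# Lever the take-up stand's base onto its catch

## Robot

A 7-joint arm with a two-finger parallel gripper is mounted at the origin on the work surface. World frame = base frame: x ahead of the robot, y to its left, z up, the work surface at z = 0. Lengths are in m, angles in rad, forces in N, time in s.
With the tool pointing down it reaches from about 0.425 to 0.925 m from the base axis. Payload 6.8 kg.
Tool frame: the origin (TCP) lies between the finger pads; the fingertips stand 17 mm ahead of it and the grasp point (between the pads) lies 2 mm behind it; x points along the fingers, y is the direction in which the jaws open and shut, and the axes are right-handed (so a half turn about x gives the same grasp; the last joint's range is limited). The gripper opens to 85 mm and grips with 20 to 120 N. Pads are 22 mm wide; open, the fingers measure 114 mm over their backs; the gripper's body (76 mm by 85 mm) begins 54 mm behind the grasp point. The pads swing forward as they close: fully open they stand 13 mm farther back than shut.
Start: joints at [1.114, 0.477, 0.022, 1.555, -0.011, 1.109, -0.083], TCP at [0.231, -0.634, 0.248] pointing down, gripper open.
Joint ranges: [-2.96, 2.96], [-0.34, 2.1], [-1.41, 1.46], [0.24, 2.44], [-1.37, 4.51], [0.17, 1.92], [-2.96, 2.96]. Speed limits (rad/s): [2.39, 2.39, 3.14, 3.14, 3.14, 3.14, 3.14].

## Interface

Orientations are given as a rotation vector (axis times angle).
In Python, from bench import r gives the robot as it stands. The module is installed in compiled form; this text tells all that it offers.
- The arm moves only by the tool apply_moves, never from a script. Its argument "increments" is text: rows parted by semicolons, each of 7 numbers parted by spaces: the finger opening in mm, from 0 to 85.4, then the shift along the tool's x, y, z normalised to -1 to 1, where 1 is 100 cm, then the turn, a rotation vector about the tool's x, y, z normalised to -1 to 1, where 1 is 0.12 rad. In form: gripper x y z wx wy wz; .... A call has exactly 8 rows; each row shifts and turns the commanded pose from where the row before left it, along the tool's axes as they then stand; what a row does not reach is not made up. A row lasts 1/10 s, in which the tool goes at most 50 mm and 8.59 degrees, less where a joint would pass 70% of its speed; a pose out of reach is approached as far as the arm can. A call with a number of a shift or a turn outside -1 to 1 is refused whole. A call with a gripper value outside its range is refused whole. The fingers move at their own pace and stop on an object; "squeeze" is the grip in N (left out, the last holds). Time passes only in rows, so rows that do not move let the fingers close, or fill a call up. It gives the time, the measured TCP pose, the force and the opening at its end, in the units of the state.
- r.get_obs(): the state, without advancing time (a new reading comes with each control period).
- r.grab_frame(name): name is "scene" or "top" or "wrist"; returns a dict with "color" (420x560x3 uint8, blue, green, red), "fx", "fy", "cx", "cy" (pixels), "origin" and "orientation" of the camera in the world. Camera axes: x right, y up, looking along -z (the intrinsics and any distortion apply to the point x, -y, -z); pixel columns grow to the right and rows downward; lengths in m; the calibration is good to about 2 mm. A picture is of the moment at which its call begins. There is no depth.
- r.hand_in(): hands the job in, once; it reports no verdict.
The state is a dict: "clock": time; "joints": joint angles; "qvel": joint speeds; "tau": joint torques, N m; "tcp_pos": TCP position; "orientation": TCP orientation; "contact_force": force on the tool from outside, world axes, zero at the start; "moment": the same for the moment, N m; "grip_width": finger opening in m.
Only numpy, scipy, OpenCV 4.12 (cv2) and the standard library are available. Lean on these libraries where they do the work, as an engineer would, in place of code of your own. Each camera call takes 0.05 s, during which the arm holds its last target. There are 200 camera calls.

## Task

With the orange pry bar over the blue fulcrum block, lever up the heavy base of the wire stand until the red spring catch snaps in under it, without forcing it hard against its stop, then let it down gently so that it rests on the catch. Then put the pry bar back, lying flat on the black mat, and leave everything else where it is.

Things in the scene. Friction and masses are not known exactly. Their poses are not given: they have to be found in the camera images.
- bed: green fixed bed of a wire stand, 240 x 250 x 52 mm. Origin on the bench under it, z up; top at z = 52 mm, spans x +-120, y -120 to +130. +y points from the fulcrum to the base's hinge; the pry bar works along y at x = 0, toe to +y. Positions in mm below are in this frame
- base (a joint): heavy dark steel base (plate 140 x 160 x 30 mm with die block and white spool, 3.4 to 5 kg, top 183 mm above the bench), hinged along its far edge at y = 110. Value: lift angle, rad; 0 = down, 0.073 = against its hard stop (free edge up 11.7 mm). Lifting at the edge takes 15 to 25 N; it falls when not held
- base_edge (a point): middle of the underside of the base's free edge (yellow stripe): x = 0, y = -50, z = 76 when down, so a slot 24 mm high and over 120 mm wide is open between bed and base. A rib under the base stops the toe 30 mm in from the edge (y = -20); the rib ends 4 mm above the bed
- catch (a joint): red spring catch on the base's +x side (x = 76, y = -30). Value in m: about 0.0005 while pressing on the base's side, 0.014 when sprung in under it. It springs in by itself (2 to 3 N) once the base is lifted past it, at 0.052 to 0.061 rad, different each time (at least 1.7 mm of lift there before the stop); it then carries the base
- fulcrum: blue fulcrum block fixed on the bed (foot 64 x 32 x 4 mm) with a round steel ridge, radius 8 mm, 56 mm long along x, on a stiff height screw; at x = 0, y = -101 to -89. Origin at the middle of its underside, on the bed. The ridge's crest is set 11 to 21 mm above the bed, different each time and not measured: feel for it
- bar_grip (a point): centre of the orange sleeve (24 x 24 x 100 mm) of the pry bar, 12 mm above the bar's flat underside; y along the bar to the toe, z up. Bar 320 mm long, 0.45 kg; steel blade 22 wide, 8 mm thick, 5 mm over the last 40 mm at the toe, underside straight. Lies flat on the mat at the start
- bar_toe (a point): end of the bar's toe, 270 mm from the sleeve's centre, 2.5 mm above the bar's underside
- bar_butt (a point): butt end of the orange sleeve, 50 mm behind its centre
- mat: black rubber mat 180 x 360 x 3 mm on the bench, fixed; origin at the centre of its underside, its y along its length. A screwdriver lies along its +x side, 72 mm from the middle line
- screwdriver: blue screwdriver 160 mm long lying on the mat: leave it
- bearing: steel bearing ring, 36 mm across, 12 mm high, on the bed near the fulcrum: leave it
- gauge: dial gauge, 56 mm across: leave it
- phone: black phone 74 x 150 x 9 mm: leave it
- reel: white reel of copper wire, 90 mm across, 64 mm high: leave it
- wrench: steel wrench 190 mm long: leave it
- oiler: yellow oil bottle 52 mm across, 130 mm high: leave it

How it is judged:
On the way, in this order (a step that is already met when the one before it is completed fails the run):
1. the bar rests on the fulcrum with its toe at least 10 mm in under the base's edge (contact force between bar and fulcrum above 0.5 N and y of bar_toe in the frame of bed above -0.04 m and z of bar_toe in the frame of bed below 0.09 m and value of joint base below 0.03 rad), for 0.1 s.
2. the base is levered up by the bar over the fulcrum and the catch has sprung in under it (contact force between bar and fulcrum above 5 N and contact force between bar and base above 4 N and value of joint catch above 0.01 m), for 0.1 s.
At the end, for the whole second after the job is handed in: the base rests on the sprung-in red catch (catch reading over 0.010 m, lift angle over 0.040 rad, still), and the pry bar lies flat and still on the black mat, toe and butt within it (10 mm overhang allowed) (value of joint catch above 0.01 m and value of joint base above 0.04 rad and velocity of joint base between -0.02 and 0.02 rad/s and contact force between base and catch above 5 N and x of bar_toe in the frame of mat between -0.1 and 0.1 m and y of bar_toe in the frame of mat between -0.19 and 0.19 m and x of bar_butt in the frame of mat between -0.1 and 0.1 m and y of bar_butt in the frame of mat between -0.19 and 0.19 m and height (world z) of bar_grip below 0.022 m and angle between bar_grip's own z axis and vertical below 0.1 rad and linear speed of bar below 0.02 m/s); the robot touches nothing.
It fails at once if the bar forces the base with more than 75 N (about 20 N at the sleeve, against the stop) (contact force between bar and base above 75 N).
It fails at once if the base drops (faster than 0.6 rad/s) (velocity of joint base below -0.6 rad/s).
It fails at once if the gripper lifts or pushes the base or the catch directly (contact force between the fingers and base above 3 N or contact force between the fingers and catch above 3 N).
It fails at once if a bystander is moved by more than 30 mm (distance of any of screwdriver, bearing, gauge, phone, reel, wrench, oiler from where it was at the start of the episode above 0.03 m).
It also fails if it takes over 62 s, if anything falls off the work surface, if the arm or the gripper's body presses on something with over 40 N, if the wrist force passes 120 N, or if a joint passes its speed limit or range.

## Working session

There is one attempt and no reset: what is moved stays moved. The work goes in short steps, Python scripts to look and compute and a tool call to move; the robot and the scene stay as the last step left them, time stands still between calls to the robot, and variables do not carry over. Pictures are saved under pics/ and viewed, about 8 in all and at most 12, crops included, and the job is handed in when it is done.

Besides the shell and the picture viewer there is one more tool, called after "Emit:" as name(argument=value, ...), one argument or row to a line, values as JSON. apply_moves: Moves the arm, as the interface text tells. Scaled input: -1 to 1 covers 100 cm each way for a shift and 0.12 rad each way for a turn. Its arguments: {"type":"object","properties":{"increments":{"type":"string"},"squeeze":{"type":"number"}},"required":["increments"]}

```bash
mkdir -p pics; ls; cat > h.py <<'E'
import numpy as np, cv2
from scipy.spatial.transform import Rotation as R
from bench import r
def cam(n):
    f=r.grab_frame(n); return f
def rot(f):
    o=np.array(f["orientation"],float)
    return o if o.shape==(3,3) else R.from_rotvec(o).as_matrix()
def px2w(f,u,v,z):
    d=rot(f)@np.array([(u-f["cx"])/f["fx"],-(v-f["cy"])/f["fy"],-1.0])
    o=np.array(f["origin"]); return o+d*(z-o[2])/d[2]
def w2px(f,p):
    c=rot(f).T@(np.array(p)-np.array(f["origin"]))
    return f["cx"]+f["fx"]*c[0]/-c[2], f["cy"]+f["fy"]*-c[1]/-c[2]
E
python3 - <<'E'
from h import *
import pickle
o=r.get_obs(); print(o)
for n in ("top","scene","wrist"):
    f=cam(n); pickle.dump(f,open(f"{n}0.pkl","wb")); cv2.imwrite(f"pics/{n}0.png",f["color"])
    print(n,{k:v for k,v in f.items() if k!="color"})
E
```

```text
pics
{'clock': 0.0, 'joints': array([ 1.1138819 ,  0.47782179,  0.02232875,  1.55643812, -0.01152468,
        1.1092779 , -0.08307683]), 'qvel': array([ 1.44736687e-03,  6.74763902e-04,  2.81352305e-04,  1.33238580e-03,
       -3.02915453e-04, -5.07781529e-04, -1.61401283e-05]), 'tau': array([ 1.47706771e-03, -5.96447289e+01,  1.60873018e+00, -2.81191063e+01,
        1.25535109e-02,  9.49322392e-03,  9.22406429e-06]), 'tcp_pos': array([ 0.23051806, -0.63383305,  0.24731654]), 'orientation': array([ 2.03203466,  0.35998588, -2.03290497]), 'contact_force': array([ 0.443787  , -0.31788348, -0.04548285]), 'moment': array([-0.00537371,  0.02492646,  0.01428636]), 'grip_width': 0.08535571055431135}
top {'fx': 417.6051512434586, 'fy': 417.6051512434586, 'cx': 285.7888581508793, 'cy': 204.78719576091618, 'origin': array([ 0.2491379 , -0.04800871,  1.23529461]), 'orientation': array([ 0.18096427, -0.19413078, -1.59866073])}
scene {'fx': 490.22158936560817, 'fy': 490.22158936560817, 'cx': 280.07918764924466, 'cy': 208.87892126384, 'origin': array([ 1.53796467, -0.49084803,  1.13641549]), 'orientation': array([0.72804855, 0.46974292, 1.07197762])}
wrist {'fx': 319.9402319590709, 'fy': 319.9402319590709, 'cx': 280.0979194516295, 'cy': 213.21765612163196, 'origin': array([ 0.29358699, -0.61078904,  0.37263866]), 'orientation': array([-0.23743385,  0.1681574 , -1.21515903])}
```

View pics/top0.png

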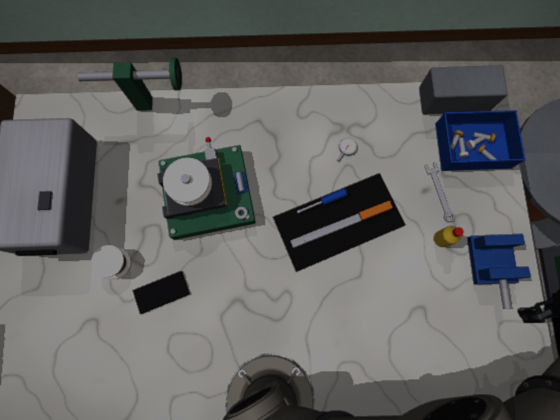

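View pics/scene0.png

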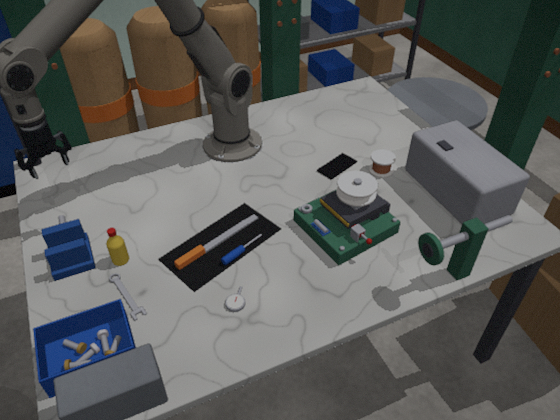

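The top view shows the mat and bar (sleeve ~(376,211), toe ~(292,243)), the bed ~(207,192) with the fulcrum ~(240,182), the bearing ~(241,213) and the catch ~(208,140). The scene view agrees. Next I segment these and enlarge the crop.

```bash
python3 - <<'E'
from h import *
import pickle
for n,(x0,y0,x1,y1) in (("top",(150,125,410,275)),("scene",(155,165,405,295))):
    f=pickle.load(open(f"{n}0.pkl","rb")); im=f["color"]
    hsv=cv2.cvtColor(im,cv2.COLOR_BGR2HSV)
    def blob(lo,hi,name,z,box):
        m=cv2.inRange(hsv,lo,hi); k=np.zeros_like(m); a,b,c,d=box; k[b:d,a:c]=m[b:d,a:c]
        nn,l,s,ce=cv2.connectedComponentsWithStats(k)
        i=1+np.argmax(s[1:,4]); pts=cv2.findContours((l==i).astype(np.uint8),0,1)[0][0]
        rc=cv2.minAreaRect(np.float32(pts)); bx=cv2.boxPoints(rc)
        print(n,name,s[i,4],ce[i].round(1),"c",px2w(f,*ce[i],z).round(4)[:2], [px2w(f,*q,z).round(4)[:2].tolist() for q in bx])
        return pts
    box=(x0,y0,x1,y1)
    blob((5,150,100),(20,255,255),"sleeve",.027,box)
    blob((45,80,25),(85,255,255),"bed",.052,box)
    blob((100,80,60),(125,255,255),"blue",.06,(225,160,260,200) if n=="top" else (300,210,335,245))
    blob((0,0,0),(180,255,28),"mat",.003,(260,165,410,275) if n=="top" else box)
    blob((0,0,90),(180,60,255),"blade",.011,(285,200,365,252) if n=="top" else (200,210,262,255))
    c=im[y0:y1,x0:x1]; cv2.imwrite(f"pics/{n}crop.png",cv2.resize(c,None,fx=3,fy=3,interpolation=cv2.INTER_CUBIC))
E
```

```text
top sleeve 255 [375.1 209.7] c [ 0.5173 -0.3283] [[0.5123, -0.2787], [0.5449, -0.3715], [0.5219, -0.378], [0.4896, -0.2855]]
top bed 2582 [217.9 201.2] c [0.5534 0.1344] [[0.6783, 0.3248], [0.7271, 0.0697], [0.4922, 0.0257], [0.4481, 0.2704]]
top blue 64 [243.7 181.2] c [0.6092 0.0578] [[0.6375, 0.0676], [0.6393, 0.0573], [0.5776, 0.0465], [0.5759, 0.0566]]
top mat 5383 [338.  222.5] c [ 0.4871 -0.2187] [[0.5118, -0.0248], [0.6448, -0.3645], [0.4728, -0.4177], [0.3483, -0.0867]]
top blade 536 [325.3 230. ] c [ 0.4641 -0.1784] [[0.4375, -0.0725], [0.5124, -0.2797], [0.4916, -0.2861], [0.4173, -0.0796]]
scene sleeve 315 [189.6 256.1] c [ 0.5266 -0.3299] [[0.5234, -0.3791], [0.4895, -0.2845], [0.5303, -0.2803], [0.5623, -0.3735]]
scene bed 2636 [344.  231.8] c [0.653 0.13 ] [[0.5038, 0.0153], [0.4161, 0.3712], [0.7179, 0.3025], [0.77, -0.0062]]
scene blue 88 [320.1 229. ] c [0.6181 0.0645] [[0.5841, 0.0486], [0.568, 0.0782], [0.641, 0.0883], [0.6558, 0.0594]]
scene mat 2776 [218.2 246.7] c [ 0.5047 -0.2334] [[0.477, -0.4151], [0.3068, -0.0337], [0.516, -0.0254], [0.6486, -0.3814]]
scene blade 402 [229.3 232.2] c [ 0.4669 -0.1819] [[0.4869, -0.2791], [0.413, -0.0744], [0.4434, -0.0738], [0.5144, -0.2762]]
```

View pics/topcrop.png

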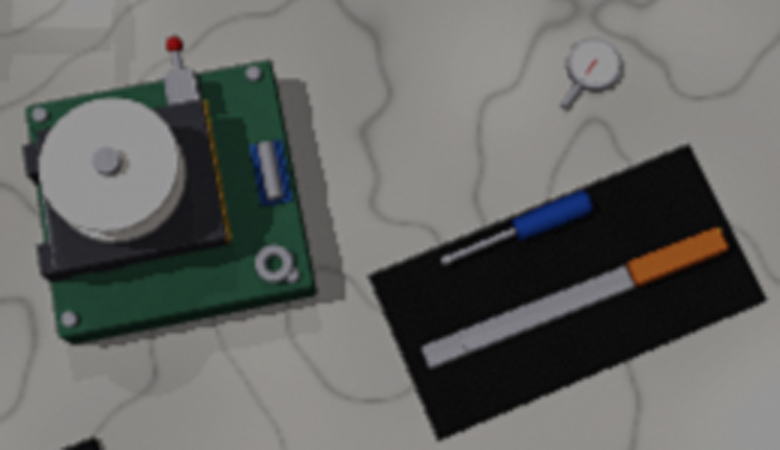

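The crop gives bed corners (272,61), (315,292), (68,338), (28,106). Ridge ~(270,170), bearing ~(273,264), sleeve ~(678,257), toe ~(425,356). Both views agree: bar length comes out at 317 mm and the bed's short side at 239 mm, against 320 and 240. Next is a move planner and the approach.

```bash
cat >> h.py <<'E'
BY=np.radians(109.5); BED0=np.array([.5876,.1657,0]); BEDY=np.radians(100.6)
GOFF=.006   # TCP above grip centre along bar z
def rbar(yaw,pitch):  # bar axes; yaw = direction of toe, pitch>0 toe up
    return R.from_euler("ZX",[yaw-np.pi/2,pitch])
def tool(yaw,pitch):
    c=[R.from_matrix(np.array([[0,s,0],[0,0,-s],[-1,0,0]])) for s in (1,-1)]
    cur=R.from_rotvec(r.get_obs()["orientation"])
    return min((rbar(yaw,pitch)*k for k in c),key=lambda q:(cur.inv()*q).magnitude())
def rows(p,q,n,grip=None,p0=None,q0=None):
    o=r.get_obs(); p0=np.array(o["tcp_pos"]) if p0 is None else p0
    q0=R.from_rotvec(o["orientation"]) if q0 is None else q0
    d=(q0.inv()*q).as_rotvec(); print("dist",np.linalg.norm(p-p0).round(4),"turn",np.linalg.norm(d).round(4))
    for i in range(n):
        qi=q0*R.from_rotvec(d*i/n); s=qi.inv().apply((p-p0)/n); print(*s.round(4),*(d/n/.12).round(3))
def barpose(o=None):  # grip centre, yaw, pitch, toe underside from TCP
    o=o or r.get_obs(); q=R.from_rotvec(o["orientation"]); x=q.apply([1,0,0]); z=q.apply([0,0,1]); z=z*np.sign(z[1])
    return np.array(o["tcp_pos"])+GOFF*x, z, -x   # centre, toe dir, up
def tobed(p):
    c,s=np.cos(BEDY-np.pi/2),np.sin(BEDY-np.pi/2); d=np.array(p)-BED0; return np.array([c*d[0]+s*d[1],-s*d[0]+c*d[1],d[2]])
def frombed(b):
    c,s=np.cos(BEDY-np.pi/2),np.sin(BEDY-np.pi/2); return BED0+np.array([c*b[0]-s*b[1],s*b[0]+c*b[1],b[2]])
def bartarget(toe_b,pitch): # toe underside end in bed frame -> TCP,rot
    Rb=rbar(BEDY,pitch); return frombed(toe_b)+Rb.apply([0,-.270,.012+GOFF]), tool(BEDY,pitch)
E
python3 - <<'E'
from h import *
rows(np.array([.5175,-.330,.12]),tool(BY,0),12)
E
```

```text
dist 0.4371 turn 1.5623
0.0106 -0.0156 -0.0311 -1.085 -0.001 0.001
0.0106 -0.0114 -0.0329 -1.085 -0.001 0.001
0.0106 -0.0071 -0.0341 -1.085 -0.001 0.001
0.0106 -0.0026 -0.0347 -1.085 -0.001 0.001
0.0106 0.0019 -0.0348 -1.085 -0.001 0.001
0.0106 0.0064 -0.0342 -1.085 -0.001 0.001
0.0106 0.0108 -0.0331 -1.085 -0.001 0.001
0.0106 0.015 -0.0314 -1.085 -0.001 0.001
0.0106 0.019 -0.0292 -1.085 -0.001 0.001
0.0106 0.0226 -0.0265 -1.085 -0.001 0.001
0.0106 0.0259 -0.0233 -1.085 -0.001 0.001
0.0106 0.0287 -0.0198 -1.085 -0.001 0.001
```

Emit:
apply_moves(
  increments="85 0.0106 -0.0156 -0.0311 -1 0 0; 85 0.0106 -0.0114 -0.0329 -1 0 0; 85 0.0106 -0.0071 -0.0341 -1 0 0; 85 0.0106 -0.0026 -0.0347 -1 0 0; 85 0.0106 0.0019 -0.0348 -1 0 0; 85 0.0106 0.0064 -0.0342 -1 0 0; 85 0.0106 0.0108 -0.0331 -1 0 0; 85 0.0106 0.015 -0.0314 -1 0 0",
  squeeze=100,
)

```text
clock: 0.95
tcp_pos: [0.4296, -0.4377, 0.163]
orientation: [1.396, 1.077, -1.396]
contact_force: [0.3, -0.8, -0.1]
grip_width: 0.0849
```

```bash
python3 - <<'E'
from h import *
rows(np.array([.5175,-.330,.10]),tool(BY,0),7)
E
```

```text
dist 0.1526 turn 0.5976
0.009 0.0082 -0.0181 -0.711 -0.0 0.0
0.009 0.0097 -0.0173 -0.711 -0.0 0.0
0.009 0.0112 -0.0164 -0.711 -0.0 0.0
0.009 0.0125 -0.0154 -0.711 -0.0 0.0
0.009 0.0138 -0.0143 -0.711 -0.0 0.0
0.009 0.015 -0.0131 -0.711 -0.0 0.0
0.009 0.016 -0.0117 -0.711 -0.0 0.0
```

Emit:
apply_moves(
  increments="85 0.009 0.0082 -0.0181 -0.711 0 0; 85 0.009 0.0097 -0.0173 -0.711 0 0; 85 0.009 0.0112 -0.0164 -0.711 0 0; 85 0.009 0.0125 -0.0154 -0.711 0 0; 85 0.009 0.0138 -0.0143 -0.711 0 0; 85 0.009 0.015 -0.0131 -0.711 0 0; 85 0.009 0.016 -0.0117 -0.711 0 0; 85 0 0 0 0 0 0",
)

```text
clock: 1.75
tcp_pos: [0.5186, -0.3279, 0.0992]
orientation: [0.957, 1.354, -0.953]
contact_force: [0.2, 0.2, 0.9]
grip_width: 0.0851
```

```bash
python3 - <<'E'
from h import *
f=cam("wrist"); cv2.imwrite("pics/w1.png",f["color"])
o=r.get_obs(); print(o["tcp_pos"],o["orientation"],R.from_rotvec(o["orientation"]).as_matrix().round(3).tolist())
hsv=cv2.cvtColor(f["color"],cv2.COLOR_BGR2HSV); m=cv2.inRange(hsv,(5,150,60),(20,255,255))
c=max(cv2.findContours(m,0,1)[0],key=cv2.contourArea); b=cv2.boxPoints(cv2.minAreaRect(c)); print(b.tolist())
for q in b: print(px2w(f,*q,.027).round(4))
p=[.5175,-.330]; d=np.array([np.cos(BY),np.sin(BY)]); n=np.array([d[1],-d[0]])
for a,s in ((-.05,.012),(-.05,-.012),(.05,.012),(.05,-.012)): print(w2px(f,[*(p+a*d+s*n),.027]))
rows(np.array([.5175,-.330,.021]),tool(BY,0),4)
E
```

```text
[ 0.51757347 -0.32999791  0.0998147 ] [ 0.95860417  1.3514986  -0.95732267] [[-0.001, 0.944, 0.33], [0.002, 0.33, -0.944], [-1.0, -0.0, -0.002]]
[[258.0, 157.0], [296.0, 157.0], [296.0, 301.0], [258.0, 301.0]]
[ 0.4883 -0.2864  0.027 ]
[ 0.5102 -0.2787  0.027 ]
[ 0.5444 -0.3715  0.027 ]
[ 0.5195 -0.3802  0.027 ]
(np.float64(296.6622736324679), np.float64(303.49034612946593))
(np.float64(262.1455965853881), np.float64(303.51212028624786))
(np.float64(298.8145077842244), np.float64(158.29426099045327))
(np.float64(259.59711476399195), np.float64(158.3198639775432))
dist 0.0788 turn 0.0041
0.0197 -0.0 0.0 -0.008 -0.004 0.001
0.0197 -0.0 0.0 -0.008 -0.004 0.001
0.0197 -0.0 0.0 -0.008 -0.004 0.001
0.0197 -0.0 0.0 -0.008 -0.004 0.001
```

View pics/w1.png

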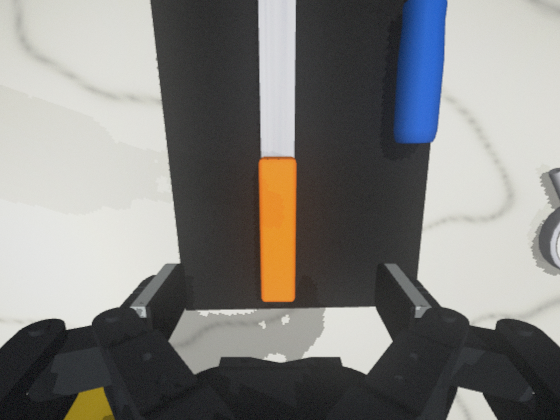

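The wrist view shows the sleeve at columns 258–296, rows 157–301, against a predicted 260–298 and 158–303. That's a 1 mm agreement, and the screwdriver (395+, above row 143) is clear of the fingers. I'll descend and grip.

Emit:
apply_moves(
  increments="60 0.02 0 0 0 0 0; 60 0.02 0 0 0 0 0; 60 0.02 0 0 0 0 0; 60 0.0185 0 0 0 0 0; 60 0 0 0 0 0 0; 0 0 0 0 0 0 0; 0 0 0 0 0 0 0; 0 0 0 0 0 0 0",
  squeeze=110,
)

```text
clock: 2.6
tcp_pos: [0.518, -0.3323, 0.0238]
orientation: [0.959, 1.347, -0.959]
contact_force: [0.1, -1.9, 1.9]
grip_width: 0.022
```

Emit:
apply_moves(
  increments="0 0 0 0 0 0 0; 0 0 0 0 0 0 0; 0 0 0 0 0 0 0; 0 -0.01 0 0 0 0 0; 0 -0.02 0 0 0 0 0; 0 -0.03 0 0 0 0 0; 0 -0.03 0 0 0 0 0; 0 0 0 0 0 0 0",
)

```text
clock: 3.4
tcp_pos: [0.5199, -0.3328, 0.1169]
orientation: [0.958, 1.341, -0.957]
contact_force: [1.1, -0.3, -4.1]
grip_width: 0.0215
```

```bash
python3 - <<'E'
from h import *
o=r.get_obs(); print(o)
f=cam("wrist"); cv2.imwrite("pics/w2.png",f["color"])
# approach: toe underside at bed y=-.130, z=.110, level
print("bar now",barpose()[0],tobed(barpose()[0]+.27*barpose()[1]))
p,q=bartarget([0,-.15,.105],0); print(p); rows(p,q,7)
E
```

```text
{'clock': 3.4, 'joints': array([ 0.7659116 ,  0.55910364, -0.4001825 ,  1.79179579,  0.28271512,
        0.83884566,  0.56648004]), 'qvel': array([-0.00964968,  0.05360232,  0.0193445 ,  0.04416872,  0.02202371,
       -0.05402002, -0.01684125]), 'tau': array([  0.70605554, -59.79390621,  -5.1298213 , -22.25553453,
        -0.49816936,   1.1787989 ,   0.20306664]), 'tcp_pos': array([ 0.519867  , -0.33281854,  0.11685585]), 'orientation': array([ 0.95847481,  1.34083915, -0.95729008]), 'contact_force': array([ 1.10095408, -0.29986108, -4.06788827]), 'moment': array([-0.37007461, -0.26627071, -0.04865765]), 'grip_width': 0.021457871792474235}
bar now [ 0.51856315 -0.33235145  0.10849544] [-0.19980637 -0.20988413  0.10744104]
[ 0.66485957 -0.24713285  0.123     ]
dist 0.1695 turn 0.15
-0.0012 0.0237 -0.0046 0.178 0.004 -0.004
-0.0012 0.0236 -0.0051 0.178 0.004 -0.004
-0.0012 0.0235 -0.0056 0.178 0.004 -0.004
-0.0012 0.0234 -0.0061 0.178 0.004 -0.004
-0.0012 0.0233 -0.0066 0.178 0.004 -0.004
-0.0012 0.0231 -0.0071 0.178 0.004 -0.004
-0.0012 0.023 -0.0076 0.178 0.004 -0.004
```

View pics/w2.png

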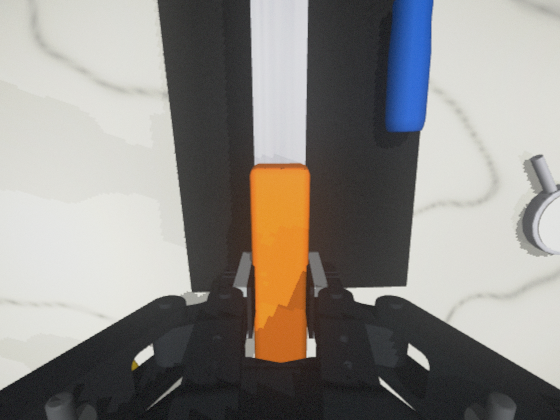

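The bar is held: the sleeve sits between the pads and lifted cleanly, with −4.1 N of load. I'll carry it to a point in front of the fulcrum.

Emit:
apply_moves(
  increments="0 -0.0012 0.0237 -0.0046 0.178 0 0; 0 -0.0012 0.0236 -0.0051 0.178 0 0; 0 -0.0012 0.0235 -0.0056 0.178 0 0; 0 -0.0012 0.0234 -0.0061 0.178 0 0; 0 -0.0012 0.0233 -0.0066 0.178 0 0; 0 -0.0012 0.0231 -0.0071 0.178 0 0; 0 -0.0012 0.023 -0.0076 0.178 0 0; 0 0 0 0 0 0 0",
)

```text
clock: 4.25
tcp_pos: [0.6658, -0.242, 0.1188]
orientation: [1.071, 1.295, -1.066]
contact_force: [0.4, 0.7, -4.6]
grip_width: 0.0218
```

```bash
sed -i 's/^GOFF=.006/GOFF=.0085/' h.py; python3 - <<'E'
from h import *
import pickle
o=r.get_obs(); print(o["tcp_pos"],o["contact_force"].round(1))
c,y,u=barpose(); print("toe bed",tobed(c+.27*y-.012*u), "dir",y.round(3))
t=cam("top"); s=cam("scene"); pickle.dump((t,s),open("a1.pkl","wb"))
a=t["color"][100:250,150:360]; cv2.imwrite("pics/a1t.png",cv2.resize(a,None,fx=3.6,fy=3.6,interpolation=cv2.INTER_CUBIC))
for f in (t,s): print([np.round(w2px(f,p),1).tolist() for p in (c+.27*y,c, frombed([0,-.05,.106]),frombed([-.028,-.095,.065]),frombed([.028,-.095,.065]),frombed([.12,-.12,.052]),frombed([-.12,-.12,.052]),frombed([-.07,-.05,.106]),frombed([.07,-.05,.106]))])
E
```

```text
[ 0.66579015 -0.24196434  0.11878839] [ 0.4  0.7 -4.6]
toe bed [ 0.0005522  -0.14503225  0.09911952] dir [-0.189  0.982  0.003]
[[254.2, 173.6], [346.7, 153.6], [221.3, 181.4], [240.4, 191.3], [236.7, 173.3], [239.4, 144.6], [255.6, 220.6], [226.0, 205.0], [216.8, 158.5]]
[[308.3, 220.4], [231.2, 260.3], [332.6, 209.0], [314.9, 219.3], [326.2, 229.6], [339.1, 254.3], [291.1, 209.2], [318.4, 196.8], [347.5, 222.0]]
```

View pics/a1t.png

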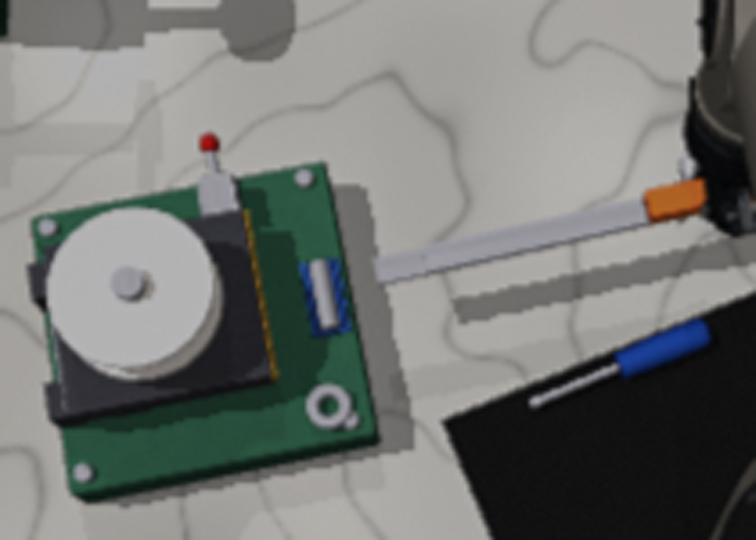

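The toe is at crop (378,270) → px (255,175), against a predicted (254,174). The ridge, edge stripe and bed corners show the same ~1–1.5 px bias, so bar and bed agree relative to each other to about 2 mm. Now I'll bring the toe just past the ridge and feel for the crest.

```bash
python3 - <<'E'
from h import *
o=r.get_obs(); print(o["tcp_pos"],o["contact_force"].round(1),R.from_rotvec(o["orientation"]).as_matrix().round(3).tolist())
p,q=bartarget([0,-.072,.083],0); rows(p,q,4)
E
```

```text
[ 0.66263106 -0.24560881  0.11840891] [-1.1 -1.7 -5. ] [[-0.003, 0.982, 0.186], [0.001, 0.186, -0.982], [-1.0, -0.003, -0.001]]
dist 0.0776 turn 0.0041
0.0037 0.0005 -0.019 0.005 -0.003 0.006
0.0037 0.0005 -0.019 0.005 -0.003 0.006
0.0037 0.0005 -0.019 0.005 -0.003 0.006
0.0037 0.0005 -0.019 0.005 -0.003 0.006
```

Emit:
apply_moves(
  increments="0 0.0037 0.0005 -0.019 0 0 0; 0 0.0037 0.0005 -0.019 0 0 0; 0 0.0037 0.0005 -0.019 0 0 0; 0 0.0037 0.0005 -0.019 0 0 0; 0 0 0 0 0 0 0; 0 0 0 0 0 0 0; 0 0.002 0 0 0 0 0; 0 0.002 0 0 0 0 0",
)

```text
clock: 5.15
tcp_pos: [0.6515, -0.1726, 0.1016]
orientation: [1.072, 1.29, -1.073]
contact_force: [0.1, -0.7, -3.9]
grip_width: 0.0217
```

Emit:
apply_moves(
  increments="0 0 0 0 0 0 0; 0 0 0 0 0 0 0; 0 0.001 0 0 0 0 0; 0 0.001 0 0 0 0 0; 0 0.001 0 0 0 0 0; 0 0 0 0 0 0 0; 0 0 0 0 0 0 0; 0 0 0 0 0 0 0",
)

```text
clock: 5.95
tcp_pos: [0.6516, -0.1714, 0.0986]
orientation: [1.071, 1.291, -1.071]
contact_force: [0.0, 0.5, -4.5]
grip_width: 0.0219
```

```bash
cat > st.py <<'E'
from h import *
o=r.get_obs(); c,y,u=barpose(o); print("t",round(o["clock"],2),"F",o["contact_force"].round(1),"M",o["moment"].round(2))
t=tobed(c+.27*y-.012*u); d=(tobed(c+.27*y)-tobed(c)); print("toe und (bed mm)",(t*1e3).round(1),"pitch",round(float(np.arcsin(y[2])),4),"yaw err",round(float(d[0]/.27),4),"grip z",c[2].round(4),"und at y=-95:",round(1e3*(t[2]-y[2]*(t[1]+.095)),1))
E
python3 st.py
```

```text
t 5.95 F [ 0.   0.5 -4.5] M [-0.42 -0.11  0.03]
toe und (bed mm) [  0.7 -73.1  78.1] pitch -0.0 yaw err -0.0007 grip z 0.0901 und at y=-95: 78.1
```

Emit:
apply_moves(
  increments="0 0.001 0 0 0 0 0; 0 0.001 0 0 0 0 0; 0 0.001 0 0 0 0 0; 0 0.001 0 0 0 0 0; 0 0.001 0 0 0 0 0; 0 0 0 0 0 0 0; 0 0 0 0 0 0 0; 0 0 0 0 0 0 0",
)

```text
clock: 6.75
tcp_pos: [0.6516, -0.1714, 0.0937]
orientation: [1.071, 1.291, -1.071]
contact_force: [-0.2, -0.2, -3.6]
grip_width: 0.0213
```

```bash
python3 st.py
```

```text
t 6.75 F [-0.2 -0.2 -3.6] M [-0.36 -0.1   0.  ]
toe und (bed mm) [  0.7 -73.1  73.2] pitch -0.0001 yaw err -0.0008 grip z 0.0852 und at y=-95: 73.2
```

Emit:
apply_moves(
  increments="0 0.001 0 0 0 0 0; 0 0.001 0 0 0 0 0; 0 0.001 0 0 0 0 0; 0 0 0 0 0 0 0; 0 0 0 0 0 0 0; 0 0 0 0 0 0 0; 0 0 0 0 0 0 0; 0 0 0 0 0 0 0",
)

```text
clock: 7.55
tcp_pos: [0.6515, -0.1714, 0.0906]
orientation: [1.071, 1.291, -1.071]
contact_force: [0.0, 0.6, -4.8]
grip_width: 0.0218
```

```bash
python3 st.py
```

```text
t 7.55 F [ 0.   0.6 -4.8] M [-0.44 -0.08 -0.02]
toe und (bed mm) [  0.6 -73.1  70.1] pitch -0.0 yaw err -0.0007 grip z 0.0821 und at y=-95: 70.1
```

Emit:
apply_moves(
  increments="0 0.001 0 0 0 0 0; 0 0.001 0 0 0 0 0; 0 0.001 0 0 0 0 0; 0 0 0 0 0 0 0; 0 0 0 0 0 0 0; 0 0 0 0 0 0 0; 0 0 0 0 0 0 0; 0 0 0 0 0 0 0",
)

```text
clock: 8.35
tcp_pos: [0.6516, -0.1715, 0.0877]
orientation: [1.072, 1.291, -1.071]
contact_force: [0.4, -1.3, -1.9]
grip_width: 0.0215
```

```bash
python3 st.py
```

```text
t 8.35 F [ 0.4 -1.3 -1.9] M [-0.15 -0.08  0.01]
toe und (bed mm) [  0.8 -73.2  67.2] pitch -0.0001 yaw err -0.0005 grip z 0.0792 und at y=-95: 67.2
```

Contact: Fz went from −4.6 to −1.9 with the moment rising too, so the crest is at about 67.5 mm (15.5 mm above the bed). I'll pitch the toe down slightly, clear the ridge by 1.5–2 mm and slide in along the bar's axis.

```bash
python3 - <<'E'
from h import *
p,q=bartarget([0,-.073,.0682],-.06); rows(p,q,3)
p2,q2=bartarget([0,-.029,.0655],-.06); rows(p2,q2,4,p0=p,q0=q)
E
```

```text
dist 0.0173 turn 0.0599
-0.0057 -0.0003 -0.0007 0.001 -0.166 -0.001
-0.0057 -0.0003 -0.0005 0.001 -0.166 -0.001
-0.0057 -0.0003 -0.0004 0.001 -0.166 -0.001
dist 0.0441 turn 0.0
0.0 -0.0 -0.011 0.0 0.0 0.0
0.0 -0.0 -0.011 0.0 0.0 0.0
0.0 -0.0 -0.011 0.0 0.0 0.0
0.0 -0.0 -0.011 0.0 0.0 0.0
```

Emit:
apply_moves(
  increments="0 -0.0057 -0.0003 -0.0005 0 -0.166 0; 0 -0.0057 -0.0003 -0.0005 0 -0.166 0; 0 -0.0057 -0.0003 -0.0005 0 -0.166 0; 0 0 0 0 0 0 0; 0 0 0 -0.007 0 0 0; 0 0 0 -0.008 0 0 0; 0 0 0 0 0 0 0; 0 0 0 0 0 0 0",
)

```text
clock: 9.15
tcp_pos: [0.6473, -0.1544, 0.1035]
orientation: [1.031, 1.245, -1.095]
contact_force: [0.1, 0.5, -4.1]
grip_width: 0.0217
```

```bash
python3 st.py
```

```text
t 9.15 F [ 0.1  0.5 -4.1] M [-0.14 -0.03  0.03]
toe und (bed mm) [ -0.6 -57.3  67. ] pitch -0.0593 yaw err -0.0016 grip z 0.095 und at y=-95: 69.2
```

Emit:
apply_moves(
  increments="0 0 0 -0.005 0 0 0; 0 0 0 -0.005 0 0 0; 0 0 0 -0.005 0 0 0; 0 0 0 0 0 0 0; 0 0 0 0 0 0 0; 0 0 0 0 0 0 0; 0 0 0 0 0 0 0; 0 0 0 0 0 0 0",
)

```text
clock: 9.95
tcp_pos: [0.6447, -0.1407, 0.1029]
orientation: [1.032, 1.243, -1.096]
contact_force: [-0.4, -0.1, -4.1]
grip_width: 0.0217
```

```bash
python3 st.py; python3 - <<'E'
from h import *
import pickle
t=cam("top"); s=cam("scene"); w=cam("wrist")
a=t["color"][130:230,190:330]; b=s["color"][170:270,230:370]
im=np.vstack([cv2.resize(x,(784,300) if 0 else (420,300),interpolation=cv2.INTER_CUBIC) for x in (a,b)])
im=np.hstack([im,cv2.resize(w["color"],(380,600))[:, :]]) ; cv2.imwrite("pics/i1.png",im)
E
```

```text
t 9.95 F [-0.4 -0.1 -4.1] M [-0.19 -0.03  0.  ]
toe und (bed mm) [ -0.3 -43.3  66.3] pitch -0.0599 yaw err -0.0003 grip z 0.0944 und at y=-95: 69.3
```

View pics/i1.png

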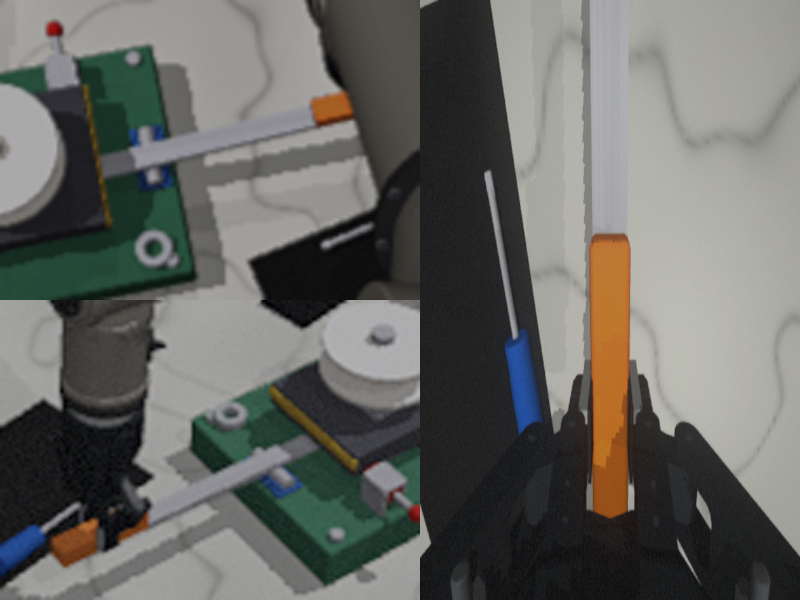

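The stack shows the toe in the slot at the yellow edge and the bar centred over the ridge, with nothing else touched. I'll go in 13 mm more and then lower onto the fulcrum.

Emit:
apply_moves(
  increments="0 0 0 -0.005 0 0 0; 0 0 0 -0.005 0 0 0; 0 0 0 -0.0035 0 0 0; 0 0 0 0 0 0 0; 0 0.001 0 0 0 0 0; 0 0.001 0 0 0 0 0; 0 0 0 0 0 0 0; 0 0 0 0 0 0 0",
)

```text
clock: 10.9
tcp_pos: [0.6424, -0.127, 0.1002]
orientation: [1.032, 1.244, -1.095]
contact_force: [-0.3, 1.5, -2.1]
grip_width: 0.0218
```

```bash
python3 st.py
```

```text
t 10.9 F [-0.3  1.5 -2.1] M [0.36 0.13 0.04]
toe und (bed mm) [ -0.1 -29.5  63.7] pitch -0.0594 yaw err -0.0006 grip z 0.0917 und at y=-95: 67.6
```

Resting on the fulcrum: Fz is +2 N and the moment shifted +0.5 N·m, with the toe at y = −29.5. Now I'll work out the lever arc about the ridge axis.

```bash
cat >> h.py <<'E'
def lever(dp,n,yr=-.095,zr=.0595):
    o=r.get_obs(); p0=np.array(o["tcp_pos"]); q0=R.from_rotvec(o["orientation"])
    ax=np.array([np.cos(BEDY-np.pi/2),np.sin(BEDY-np.pi/2),0]); c=frombed([0,yr,zr]); D=R.from_rotvec(ax*dp/n)
    p,q=p0,q0
    for i in range(n):
        pn=c+D.apply(p-c); qn=D*q; print(*q.inv().apply(pn-p).round(5),*((q.inv()*qn).as_rotvec()/.12).round(4)); p,q=pn,qn
E
python3 -c "
from h import *
lever(.1,5)"
```

```text
0.0041 -0.0 0.00053 0.0001 0.1667 0.0001
0.0041 -0.0 0.00053 0.0001 0.1667 0.0001
0.0041 -0.0 0.00053 0.0001 0.1667 0.0001
0.0041 -0.0 0.00053 0.0001 0.1667 0.0001
0.0041 -0.0 0.00053 0.0001 0.1667 0.0001
```

Emit:
apply_moves(
  increments="0 0.0041 0 0.0005 0 0.1667 0; 0 0.0041 0 0.0005 0 0.1667 0; 0 0.0041 0 0.0005 0 0.1667 0; 0 0.0041 0 0.0005 0 0.1667 0; 0 0.0041 0 0.0005 0 0.1667 0; 0 0 0 0 0 0 0; 0 0 0 0 0 0 0; 0 0 0 0 0 0 0",
)

```text
clock: 11.7
tcp_pos: [0.6429, -0.1302, 0.0798]
orientation: [1.098, 1.323, -1.054]
contact_force: [1.1, 1.5, -2.6]
grip_width: 0.0217
```

```bash
python3 st.py
```

```text
t 11.7 F [ 1.1  1.5 -2.6] M [ 0.41  0.   -0.04]
toe und (bed mm) [ -0.3 -30.4  70. ] pitch 0.0397 yaw err -0.0008 grip z 0.0713 und at y=-95: 67.5
```

Emit:
apply_moves(
  increments="0 0.002 0 0.00025 0 0.0833 0; 0 0.002 0 0.00025 0 0.0833 0; 0 0.002 0 0.00025 0 0.0833 0; 0 0.002 0 0.00025 0 0.0833 0; 0 0 0 0 0 0 0; 0 0 0 0 0 0 0; 0 0 0 0 0 0 0; 0 0 0 0 0 0 0",
)

```text
clock: 12.5
tcp_pos: [0.6433, -0.1303, 0.072]
orientation: [1.124, 1.355, -1.036]
contact_force: [-1.5, 2.8, 4.2]
grip_width: 0.0216
```

```bash
python3 st.py
```

```text
t 12.5 F [-1.5  2.8  4.2] M [0.61 0.25 0.12]
toe und (bed mm) [ -0.  -30.4  73.2] pitch 0.0802 yaw err -0.0011 grip z 0.0635 und at y=-95: 68.0
```

Emit:
apply_moves(
  increments="0 0.002 0 0.00025 0 0.0833 0; 0 0.002 0 0.00025 0 0.0833 0; 0 0.002 0 0.00025 0 0.0833 0; 0 0.002 0 0.00025 0 0.0833 0; 0 0 0 0 0 0 0; 0 0 0 0 0 0 0; 0 0 0 0 0 0 0; 0 0 0 0 0 0 0",
)

```text
clock: 13.3
tcp_pos: [0.6433, -0.1303, 0.0639]
orientation: [1.15, 1.386, -1.019]
contact_force: [-1.0, 3.6, 4.9]
grip_width: 0.0219
```

```bash
python3 st.py; python3 -c "
from h import *
s=cam('scene'); cv2.imwrite('pics/s_c.png',s['color'])"
```

```text
t 13.3 F [-1.   3.6  4.9] M [0.71 0.18 0.11]
toe und (bed mm) [ -0.  -30.7  76. ] pitch 0.1205 yaw err -0.0013 grip z 0.0554 und at y=-95: 68.2
```

```bash
cat > red.py <<'E'
from h import *
for n,b in (("top",(190,120,230,165)),("scene",(340,215,390,260))):
    f=cam(n); h=cv2.cvtColor(f["color"],cv2.COLOR_BGR2HSV); m=cv2.inRange(h,(0,140,70),(6,255,255))|cv2.inRange(h,(174,140,70),(180,255,255))
    k=m[b[1]:b[3],b[0]:b[2]]; v,u=np.nonzero(k); print(n,len(u),(u.mean()+b[0]).round(2),(v.mean()+b[1]).round(2))
E
python3 red.py
```

```text
top 17 207.65 139.53
scene 33 366.85 238.88
```

Emit:
apply_moves(
  increments="0 0.002 0 0.00025 0 0.0833 0; 0 0.002 0 0.00025 0 0.0833 0; 0 0.002 0 0.00025 0 0.0833 0; 0 0 0 0 0 0 0; 0 0 0 0 0 0 0; 0 0 0 0 0 0 0; 0 0 0 0 0 0 0; 0 0 0 0 0 0 0",
)

```text
clock: 14.25
tcp_pos: [0.6433, -0.1301, 0.0578]
orientation: [1.17, 1.41, -1.005]
contact_force: [-0.3, 4.3, 5.0]
grip_width: 0.0217
```

```bash
python3 st.py; python3 red.py
```

```text
t 14.25 F [-0.3  4.3  5. ] M [0.82 0.15 0.09]
toe und (bed mm) [ -0. -31.  78.] pitch 0.1506 yaw err -0.0013 grip z 0.0494 und at y=-95: 68.4
top 17 207.65 139.53
scene 32 366.97 239.06
```

Emit:
apply_moves(
  increments="0 0.002 0 0.00025 0 0.0833 0; 0 0.002 0 0.00025 0 0.0833 0; 0 0 0 0 0 0 0; 0 0 0 0 0 0 0; 0 0 0 0 0 0 0; 0 0 0 0 0 0 0; 0 0 0 0 0 0 0; 0 0 0 0 0 0 0",
)

```text
clock: 15.15
tcp_pos: [0.6432, -0.1299, 0.0538]
orientation: [1.183, 1.426, -0.996]
contact_force: [-1.2, 3.8, 5.6]
grip_width: 0.022
```

```bash
python3 st.py; python3 red.py
```

```text
t 15.15 F [-1.2  3.8  5.6] M [0.82 0.15 0.09]
toe und (bed mm) [ -0.  -31.3  79.5] pitch 0.1707 yaw err -0.0013 grip z 0.0454 und at y=-95: 68.7
top 17 207.65 139.53
scene 34 366.41 238.47
```

Emit:
apply_moves(
  increments="0 0.002 0 0.00025 0 0.0833 0; 0 0 0 0 0 0 0; 0 0 0 0 0 0 0; 0 0.001 0 0.0001 0 0.042 0; 0 0 0 0 0 0 0; 0 0 0 0 0 0 0; 0 0 0 0 0 0 0; 0 0 0 0 0 0 0",
)

```text
clock: 16.05
tcp_pos: [0.6432, -0.1297, 0.0508]
orientation: [1.193, 1.438, -0.989]
contact_force: [-0.8, 5.6, 5.5]
grip_width: 0.0213
```

```bash
python3 st.py; python3 red.py
```

```text
t 16.05 F [-0.8  5.6  5.5] M [1.03 0.13 0.09]
toe und (bed mm) [ -0.1 -31.4  80.5] pitch 0.1859 yaw err -0.0013 grip z 0.0424 und at y=-95: 68.8
top 17 208.35 143.53
scene 30 363.0 235.4
```

The catch snapped in: its red knob moved 4 px in the top view and 3.8/3.7 px in the scene view, with no rise in force. After a short hold I'll let the base down slowly.

Emit:
apply_moves(
  increments="0 0 0 0 0 0 0; 0 0 0 0 0 0 0; 0 -0.001 0 -0.0001 0 -0.042 0; 0 -0.001 0 -0.0001 0 -0.042 0; 0 -0.001 0 -0.0001 0 -0.042 0; 0 -0.001 0 -0.0001 0 -0.042 0; 0 -0.001 0 -0.0001 0 -0.042 0; 0 -0.001 0 -0.0001 0 -0.042 0",
)

```text
clock: 16.95
tcp_pos: [0.6425, -0.1323, 0.0559]
orientation: [1.172, 1.413, -1.006]
contact_force: [0.5, 0.9, -0.5]
grip_width: 0.0218
```

```bash
python3 st.py; python3 red.py
```

```text
t 16.95 F [ 0.5  0.9 -0.5] M [ 0.33  0.06 -0.05]
toe und (bed mm) [ -0.7 -33.   76.9] pitch 0.1537 yaw err 0.0005 grip z 0.0475 und at y=-95: 67.5
top 16 208.5 143.5
scene 29 363.34 235.79
```

Emit:
apply_moves(
  increments="0 -0.0041 0 -0.0005 0 -0.1667 0; 0 -0.0041 0 -0.0005 0 -0.1667 0; 0 -0.0041 0 -0.0005 0 -0.1667 0; 0 -0.0041 0 -0.0005 0 -0.1667 0; 0 -0.0041 0 -0.0005 0 -0.1667 0; 0 -0.0041 0 -0.0005 0 -0.1667 0; 0 -0.002 0 0 0 0 0; 0 0 0 0 0 0 0",
)

```text
clock: 17.85
tcp_pos: [0.6429, -0.1299, 0.0834]
orientation: [1.094, 1.32, -1.056]
contact_force: [-0.4, 0.6, -5.2]
grip_width: 0.0219
```

```bash
python3 st.py; python3 red.py
```

```text
t 17.85 F [-0.4  0.6 -5.2] M [-0.48 -0.12 -0.05]
toe und (bed mm) [ -0.5 -30.2  72.3] pitch 0.0351 yaw err -0.0018 grip z 0.0749 und at y=-95: 70.1
top 17 208.35 143.53
scene 28 363.79 236.18
```

The bar hangs free at its full weight and the catch is holding. I'll withdraw along its axis.

Emit:
apply_moves(
  increments="0 0 0 0.015 0 0 0; 0 0 0 0.02 0 0 0; 0 0 0 0.025 0 0 0; 0 0 0 0.03 0 0 0; 0 0 0 0.03 0 0 0; 0 -0.02 0 0.02 0 0 0; 0 -0.02 0 0 0 0 0; 0 0 0 0 0 0 0",
)

```text
clock: 18.75
tcp_pos: [0.6705, -0.273, 0.1207]
orientation: [1.097, 1.312, -1.057]
contact_force: [0.5, 0.2, -3.4]
grip_width: 0.0222
```

```bash
python3 st.py; python3 red.py; python3 - <<'E'
from h import *
rows(np.array([.5175,-.331,.10]),tool(BY,0),7)
E
```

```text
t 18.75 F [ 0.5  0.2 -3.4] M [-0.38 -0.2  -0.  ]
toe und (bed mm) [   1.6 -175.9  108.9] pitch 0.032 yaw err 0.0027 grip z 0.1122 und at y=-95: 111.4
top 16 208.5 143.5
scene 30 362.9 235.47
dist 0.1642 turn 0.1588
0.0024 -0.0229 0.0047 -0.184 -0.042 -0.003
0.0024 -0.023 0.0042 -0.184 -0.042 -0.003
0.0024 -0.023 0.0036 -0.184 -0.042 -0.003
0.0025 -0.0231 0.0031 -0.184 -0.042 -0.003
0.0025 -0.0232 0.0026 -0.184 -0.042 -0.003
0.0025 -0.0232 0.0021 -0.184 -0.042 -0.003
0.0025 -0.0233 0.0015 -0.184 -0.042 -0.003
```

Emit:
apply_moves(
  increments="0 0.0024 -0.0229 0.0047 -0.184 -0.042 0; 0 0.0024 -0.023 0.0042 -0.184 -0.042 0; 0 0.0024 -0.023 0.0036 -0.184 -0.042 0; 0 0.0025 -0.0231 0.0031 -0.184 -0.042 0; 0 0.0025 -0.0232 0.0026 -0.184 -0.042 0; 0 0.0025 -0.0232 0.0021 -0.184 -0.042 0; 0 0.0025 -0.0233 0.0015 -0.184 -0.042 0; 0 0 0 0 0 0 0",
)

```text
clock: 19.65
tcp_pos: [0.5125, -0.3319, 0.098]
orientation: [0.956, 1.354, -0.958]
contact_force: [-0.8, -1.1, -4.4]
grip_width: 0.0215
```

```bash
python3 st.py; python3 - <<'E'
from h import *
rows(np.array([.5175,-.331,.03]),tool(BY,0),5)
f=cam("wrist"); t=cam("top"); a=t["color"][130:280,190:420]
cv2.imwrite("pics/b1.png",np.hstack([cv2.resize(f["color"],(400,300)),cv2.resize(a,(400,300))]))
E
```

```text
t 19.65 F [-0.8 -1.1 -4.4] M [-0.4  -0.11  0.02]
toe und (bed mm) [-206.7 -208.4   78.1] pitch 0.0022 yaw err -0.1526 grip z 0.0895 und at y=-95: 78.4
dist 0.0682 turn 0.0045
0.0136 0.0011 0.0002 -0.004 -0.004 0.006
0.0136 0.001 0.0002 -0.004 -0.004 0.006
0.0136 0.001 0.0002 -0.004 -0.004 0.006
0.0136 0.001 0.0002 -0.004 -0.004 0.006
0.0136 0.001 0.0002 -0.004 -0.004 0.006
```

View pics/b1.png

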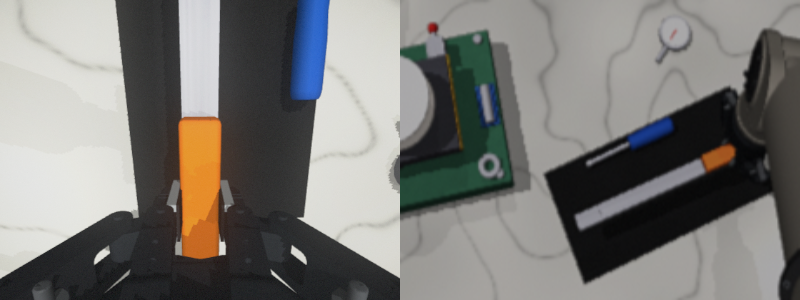

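The bar is back over the mat, parallel to its old place and clear of the screwdriver. I'll lower it.

Emit:
apply_moves(
  increments="0 0.0136 0.001 0 0 0 0; 0 0.0136 0.001 0 0 0 0; 0 0.0136 0.001 0 0 0 0; 0 0.0136 0.001 0 0 0 0; 0 0.0136 0.001 0 0 0 0; 0 0.002 0 0 0 0 0; 0 0.002 0 0 0 0 0; 0 0 0 0 0 0 0",
)

```text
clock: 20.55
tcp_pos: [0.5228, -0.3291, 0.0285]
orientation: [0.956, 1.349, -0.953]
contact_force: [0.1, -0.5, -4.9]
grip_width: 0.0219
```

Emit:
apply_moves(
  increments="0 0.001 0 0 0 0 0; 0 0 0 0 0 0 0; 0 0 0 0 0 0 0; 0 0 0 0 0 0 0; 0 0 0 0 0 0 0; 0 0 0 0 0 0 0; 0 0 0 0 0 0 0; 0 0 0 0 0 0 0",
)

```text
clock: 21.35
tcp_pos: [0.5226, -0.3289, 0.0273]
orientation: [0.956, 1.349, -0.953]
contact_force: [-0.3, 1.3, -5.3]
grip_width: 0.0219
```

Emit:
apply_moves(
  increments="0 0.001 0 0 0 0 0; 0 0.001 0 0 0 0 0; 0 0 0 0 0 0 0; 0 0 0 0 0 0 0; 0 0 0 0 0 0 0; 0 0 0 0 0 0 0; 0 0 0 0 0 0 0; 0 0 0 0 0 0 0",
)

```text
clock: 22.15
tcp_pos: [0.5226, -0.3289, 0.0254]
orientation: [0.956, 1.349, -0.953]
contact_force: [-0.5, 0.8, -4.8]
grip_width: 0.022
```

Emit:
apply_moves(
  increments="0 0.001 0 0 0 0 0; 0 0.001 0 0 0 0 0; 0 0 0 0 0 0 0; 0 0 0 0 0 0 0; 0 0 0 0 0 0 0; 0 0 0 0 0 0 0; 0 0 0 0 0 0 0; 0 0 0 0 0 0 0",
)

```text
clock: 22.95
tcp_pos: [0.5227, -0.329, 0.0238]
orientation: [0.956, 1.349, -0.953]
contact_force: [-2.2, 1.9, 5.8]
grip_width: 0.0219
```

Contact with the mat at the same height as the pick. I'll release and rise.

Emit:
apply_moves(
  increments="30 0 0 0 0 0 0; 40 0 0 0 0 0 0; 55 0 0 0 0 0 0; 55 0 0 0 0 0 0; 55 0 0 0 0 0 0; 55 -0.01 0 0 0 0 0; 55 -0.02 0 0 0 0 0; 55 -0.03 0 0 0 0 0",
)

```text
clock: 23.75
tcp_pos: [0.5214, -0.3284, 0.0832]
orientation: [0.956, 1.352, -0.954]
contact_force: [-0.0, -0.5, 0.1]
grip_width: 0.0548
```

Emit:
apply_moves(
  increments="55 -0.03 0 0 0 0 0; 55 -0.03 0 0 0 0 0; 55 -0.03 0 0 0 0 0; 55 -0.03 0 0 0 0 0; 55 0 0 0 0 0 0; 55 0 0 0 0 0 0; 55 0 0 0 0 0 0; 55 0 0 0 0 0 0",
)

```text
clock: 24.55
tcp_pos: [0.5214, -0.3287, 0.2022]
orientation: [0.956, 1.351, -0.954]
contact_force: [0.0, -0.1, -0.2]
grip_width: 0.0551
```

```bash
python3 red.py; python3 - <<'E'
from h import *
print(r.get_obs()["contact_force"].round(1))
f=cam("wrist"); t=cam("top"); s=cam("scene"); a=t["color"][120:285,130:420]; b=s["color"][160:300,150:410]
cv2.imwrite("pics/e1.png",np.vstack([np.hstack([cv2.resize(f["color"],(400,300)),cv2.resize(a,(400,300))]),cv2.resize(b,(800,300)[0:2] if 0 else (557,300)) if 0 else np.hstack([cv2.resize(b,(557,300)),np.zeros((300,243,3),np.uint8)])]))
hsv=cv2.cvtColor(t["color"],cv2.COLOR_BGR2HSV); m=cv2.inRange(hsv,(5,150,100),(20,255,255)); m[:,:340]=0; m[:,415:]=0; v,u=np.nonzero(m); print("sleeve vis px",u.mean(),v.mean(),len(u))
E
```

```text
top 16 208.5 143.5
scene 29 363.31 235.83
[-0.1  0.4  0.9]
sleeve vis px 373.7462121212121 208.4090909090909 264
```

View pics/e1.png

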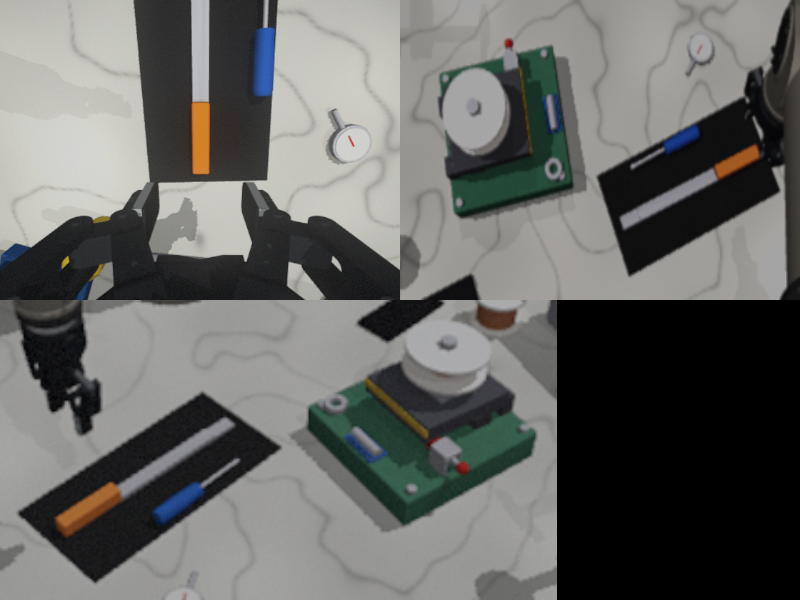

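The bar lies flat on the mat at sleeve px (374,208), against (375,210) at the start. The red catch tongue shows under the raised base, the knob is still in, and no bystander has moved. Handing in.

```bash
python3 -c "
from h import *
print(r.hand_in())"
```

```text
the job is handed in; nothing more can be done
None
```

I levered the base up with the pry bar until the red catch snapped in under it. I then let it down onto the catch and put the bar back on the black mat. The job was handed in at about 25 s of the 62 s allowed; the hand-in gave no verdict.

- **Fulcrum:** by feel, the crest is about 15.5 mm above the bed. The bar rested on it with the toe about 20 mm in under the edge.
- **Lift:** force at the sleeve stayed steady at about 10 N above the hanging bar's weight, with no rise that would suggest the hard stop. The catch's red knob moved in by about 4 pixels in both camera views.
- **Let-down:** the lever force fell away as I lowered the bar, and the catch stayed in. The base's lift angle and its force on the catch were not measured directly; I judged them from this and the pictures.
- **Put-back:** the last pictures show the bar flat on the mat, about 5 mm from its first position. The screwdriver, bearing, gauge and the phone and reel (partly in view) look unmoved. The wrench and oiler were outside the last crops and I did not check them, but the arm stayed away from them. The gripper is open, about 20 cm above the bench, touching nothing.
- **Disagreement:** during the lift, the toe height worked out from the gripper pose drifted about 1 to 1.5 mm too high, probably from the bar turning slightly in the grip. I therefore relied on the force and the knob in the pictures rather than that number.

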